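# Set the fall of a ball-run rail with a dial angle finder

## Robot

A 7-joint arm with a two-finger parallel gripper is mounted at the origin on the work surface. World frame = base frame: x ahead of the robot, y to its left, z up, the work surface at z = 0. Lengths are in m, angles in rad, forces in N, time in s.
With the tool pointing down it reaches from about 0.4 to 0.9 m from the base axis. Payload 5.5 kg.
Tool frame: the origin (TCP) lies midway between the tips of the shut fingers; the grasp point (between the pads) lies 19 mm behind it (manip.grip_depth is the distance from the TCP to the grasp point, in m); z points along the fingers, y is the line along which they close (so a half turn about z gives the same grasp; the last joint's range is limited). The gripper opens to 92 mm and grips with 3 to 60 N. Pads are 19 mm wide; open, the fingers measure 130 mm over their backs; the gripper's body (75 mm by 190 mm) begins 47 mm behind the grasp point.
Start: joints at [-0.89, 0.501, -0.427, 1.55, 0.221, 1.138, -0.21], TCP at [0.264, 0.594, 0.227] pointing down, gripper open.
Joint ranges: [-2.88, 2.88], [-0.31, 2.03], [-1.54, 1.56], [0.2, 2.42], [-1.41, 4.55], [0.19, 2.02], [-2.57, 2.57]. Speed limits (rad/s): [2.57, 2.57, 3.14, 3.14, 3.14, 3.14, 3.14].

## Interface

Orientations are given as a unit quaternion [x, y, z, w].
In Python, from bench import manip, imaging, monitor gives the robot as it stands (manip), with the cameras (imaging) and the readings (monitor). Calls block until the motion is done:
- manip.move_pose(position, orientation): joint-space move of the TCP to a pose.
- manip.servo_line(position, ori=None, vel=0.15): straight line of the TCP; ori=None keeps the orientation; vel is the mean speed in m/s.
- manip.movej(angles): joint-space move.
- manip.open() and manip.close(f_grip=None): open the fingers fully, or close them until they stop; f_grip is the grip in N (None keeps the last).
- manip.sleep(seconds).
- manip.solve_ik(position, orientation): joint angles nearest the present ones, or None.
- imaging.get_image(name): name is "side" or "top"; returns the picture (384x512x3 uint8, red, green, blue); there is no depth.
- imaging.get_calibration(name): a dict with "vfov" (degrees; the focal length in pixels is half the picture's height over the tangent of half this angle, whatever the lens; pixels are square), "cx", "cy" (the principal point, pixels), "eye" and "attitude" of the camera in the world. Camera axes: x right, y down, z forward; pixel columns grow to the right and rows downward; lengths in m; the calibration is good to about 2 mm. A picture is of the moment at which its call begins. get_calibration takes no time and is no camera call.
A pose or a line that the arm cannot do raises manip.PlanningError and nothing moves.
- manip.hand_in(): hands the job in; it is judged then, once.
Readings, each from a call of its own:
- monitor.current_clock(): time.
- monitor.current_q(): joint angles.
- monitor.current_joint_velocities(): joint speeds.
- monitor.current_tau(): joint torques, N m.
- monitor.current_tool_pos(): TCP position.
- monitor.current_tcp_rot(): TCP orientation.
- monitor.current_force(): force on the tool from outside, world axes, zero at the start.
- monitor.current_wrist_torque(): the same for the moment, N m.
- monitor.current_finger_gap(): finger opening in m.
- monitor.current_gripper_force(): force on a finger pad.
Only numpy, scipy, OpenCV 4.12 (cv2) and the standard library are available. Lean on these libraries where they do the work, as an engineer would, in place of code of your own. Each camera call takes 0.05 s, during which the arm holds its last target. There are 200 camera calls.

## Task

Set the fall of the ball-run rail: stand the yellow angle finder in the rail's channel, between the domed post and the timber offcut, with its dial still facing away from the robot, and let go of it. Then take the rail by its end beyond the offcut and raise that end, letting the rail rock on the domed post, until the black pointer settles on the red mark. Finish while still holding the rail there, lying on the post and gripped in the fingers with nothing else carrying it, and leave everything else where it is.

Things in the scene. Friction and masses are not known exactly. Their poses are not given: they have to be found in the camera images.
- gauge: Loose dial angle finder, 0.28 kg, 123 mm tall, upright. Flat foot 30 mm (x) by 90 mm (y); yellow round case 80 mm across, 22 mm thick, white dial on its +x side (away from the robot); black grip lug on top, 22 mm (x) by 38 mm (y), 89 to 123 mm above the foot. Not magnetised: stands by weight and friction. Origin: centre of the foot's underside; x out of the dial, z up.
- gauge_grip (a point): Point in the grip lug of the angle finder, 109 mm above the underside of its foot; take it with the fingers closing along the gauge's x.
- pointer (a joint): Angle of the black pendulum pointer in the angle finder, rad: it hangs freely and always points straight up, reading 0 on a level finder and growing by the lean when the finder's -y side is raised; swings for about half a second when disturbed.
- mark (a joint): Angle of the red set mark on the dial, rad, same zero and sense as the pointer (positive: towards the finder's -y side, which is the left side seen from in front of the dial). It stays where it was set, between 0.12 and 0.26.
- pointer_tip (a point): Tip of the black pointer, on a circle of 33 mm radius about the dial's centre (52 mm above the foot's underside).
- mark_tip (a point): Inner end of the red mark, where the pointer tip should be; on the same 33 mm circle.
- rail: Loose steel channel, 340 mm long (y), 44 wide (x), 18 high, 0.4 kg; floor 4 mm, sides 3 mm, so 38 mm wide inside, top and ends open. Starts level, underside 50 mm up, lying on the post (about 119 mm from its centre towards +y) and the offcut (about 71 mm towards -y). Its -y end overhangs the offcut by about 75 mm and is the end to raise. Origin: centre of its underside; z up.
- rail_grip (a point): Point in the rail where to take it, 152 mm from its centre towards -y (18 mm from the end), 10 mm above its underside; fingers close along the rail's x.
- post: Fixed support post, its head a rubber-covered ball of 16 mm radius centred 34 mm above the table (top at 50 mm), on a round flange. The rail only lies on it. Origin: on the table under the head; its y axis runs along the rail.
- offcut: Loose timber offcut, 75 (x) by 45 (y) by 50 mm high, 0.12 kg, the temporary packing under the rail. Origin: centre of its underside.
- tray: Fixed blue ball-catch tray, 100 by 80 by 24 mm, on the table past the post, below the rail's low end. Origin: centre of its underside.
- magnet: Loose red horseshoe magnet with steel poles, 65 by 58 by 14 mm, lying on the 6 mm high steel strip near the table's far edge (x = 0.75). Not to be moved.
- fish_blue: Loose flat blue tin fish, 79 mm long, 34 mm wide, 6 mm thick, on the steel strip. Not to be moved.
- fish_orange: Loose flat orange tin fish, 79 mm long, 34 mm wide, 6 mm thick, on the steel strip. Not to be moved.
- spanner: Loose steel toy spanner, 128 mm long, 28 mm wide, 6 mm thick, on the steel strip. Not to be moved.
- watering_can: Loose lime plastic toy watering can, body 92 mm across, 134 mm high over the handle, 180 mm over spout and handle, on the table. Not to be moved.

How it is judged:
On the way:
1. the angle finder stands in the channel, let go, while the rail still lies on the post and the offcut (x of gauge in the frame of rail between -0.006 and 0.006 m and z of gauge in the frame of rail between 0.001 and 0.008 m and y of gauge in the frame of rail between -0.07 and 0.1 m and angle between the z axis of gauge and the z axis of rail, either way round below 0.06 rad and contact force between the arm and gauge below 0.1 N and contact force between rail and offcut above 0.1 N and contact force between rail and post above 0.1 N and linear speed of gauge below 0.05 m/s), for 0.2 s.
At the end, for the whole second after the job is handed in: The fingers hold the rail by its end beyond the offcut; it lies on the domed post (over 0.3 N) and touches neither offcut nor tray; the angle finder stands untouched in the channel, upright in it and within 6 mm of its centre line, its pointer at rest within 1.8 mm (3 degrees) of the red mark (x of gauge in the frame of rail between -0.006 and 0.006 m and z of gauge in the frame of rail between 0.001 and 0.008 m and y of gauge in the frame of rail between -0.07 and 0.1 m and angle between the z axis of gauge and the z axis of rail, either way round below 0.06 rad and contact force between the arm and gauge below 0.1 N and distance between pointer_tip and mark_tip below 0.0018 m and velocity of joint pointer between -0.3 and 0.3 rad/s and contact force between rail and post above 0.3 N and contact force between rail and offcut below 0.1 N and contact force between rail and tray below 0.1 N and contact force between the fingers and rail above 1 N and y of the grasp point in the frame of rail below -0.1 m and x of the grasp point in the frame of rail between -0.03 and 0.03 m and z of the grasp point in the frame of rail between -0.015 and 0.04 m and linear speed of rail below 0.02 m/s); the arm keeps its last pose, push and grip.
It fails at once if one of the toys (magnet, fish, spanner, watering can) is shoved more than 30 mm (distance of any of magnet, fish_blue, fish_orange, spanner, watering_can from where it was at the start of the episode above 0.03 m).
It fails at once if the timber offcut is shoved more than 30 mm (distance of offcut from where it was at the start of the episode above 0.03 m).
It fails at once if the angle finder is toppled (angle between gauge's own z axis and vertical above 0.7 rad).
It also fails if it takes over 42 s, if anything falls off the work surface, if the arm or the gripper's body presses on something with over 40 N, if the wrist force passes 120 N, or if a joint passes its speed limit or range.

## Working session

There is one attempt and no reset: what is moved stays moved. The work goes in short steps, each a Python script; the robot and the scene stay as the last script left them, time stands still between calls to the robot, and variables do not carry over. Pictures are saved under pics/ and viewed, at most 10 in all, crops included, and the job is handed in when it is done.

```bash
ls; mkdir -p pics; python3 - <<'E'
from bench import manip, imaging, monitor
import cv2,numpy as np
for n in("side","top"):
    im=imaging.get_image(n); cv2.imwrite(f"pics/{n}0.png",im[:,:,::-1]); print(n,imaging.get_calibration(n))
print(monitor.current_clock(),monitor.current_tool_pos(),monitor.current_tcp_rot(),manip.grip_depth)
E
```

```text
bench.py
pics
side {'vfov': 43.33286624627725, 'cx': 255.3598500211625, 'cy': 193.03425503428778, 'eye': array([0.50541042, 1.09504596, 0.680401  ]), 'attitude': array([-0.04338984,  0.8639497 , -0.50063541,  0.03274787])}
top {'vfov': 51.69473572492573, 'cx': 256.445505063921, 'cy': 189.7059735557435, 'eye': array([0.48415798, 0.09574044, 1.04856171]), 'attitude': array([ 0.71199655, -0.70010942,  0.03615017, -0.04001089])}
0.1 [0.26350634 0.59351931 0.22578605] [ 2.07341009e-01  9.78268346e-01 -8.38725834e-04 -2.15231577e-04] 0.0188
```

View pics/side0.png

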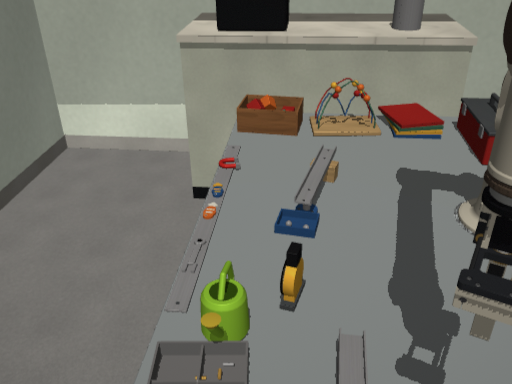

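View pics/top0.png

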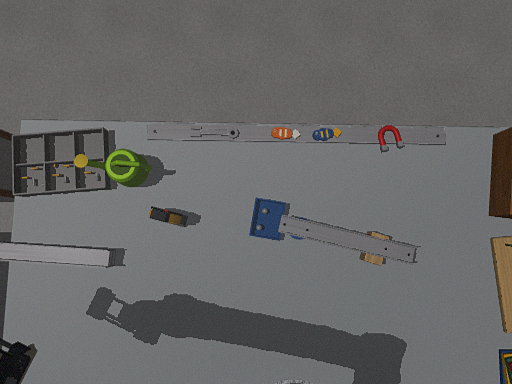

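The side view shows the gauge around (293,275), the rail from (328,150) to (307,207) and the tray at (298,222). In the top view the gauge is at (168,215), the rail runs from (285,222) to (418,256), and the offcut is at (375,248).

```bash
python3 - <<'E'
import cv2,numpy as np
t=cv2.imread("pics/top0.png"); s=cv2.imread("pics/side0.png")
a=cv2.resize(t[205:275,265:425],None,fx=5,fy=5,interpolation=cv2.INTER_CUBIC)
b=cv2.resize(t[195:235,140:200],None,fx=6,fy=6,interpolation=cv2.INTER_CUBIC)
c=cv2.resize(s[240:310,265:320],None,fx=3.43,fy=3.43,interpolation=cv2.INTER_CUBIC)
o=np.zeros((600,800,3),np.uint8);o[:350]=a;o[355:355+b.shape[0],:360]=b;o[355:355+c.shape[0],400:400+c.shape[1]]=c
cv2.imwrite("pics/c1.png",o)
E
```

```text
(no output)
```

View pics/c1.png

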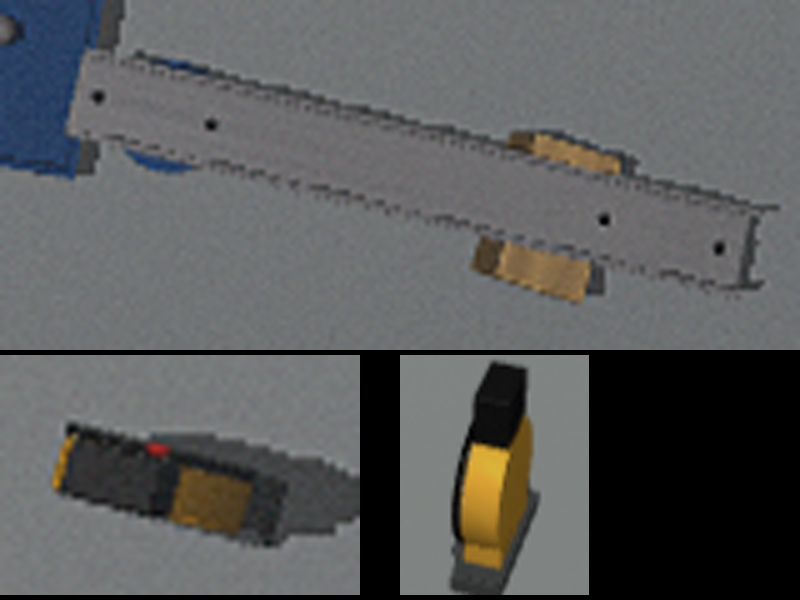

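The four floor holes give the rail axis, at crop pixels (98,97), (211,124), (604,219) and (719,247). The gauge's lug top is near top pixel (159,214) and side pixel (296.5,246). The gauge is yawed much like the rail.

```bash
cat > h.py <<'E'
from bench import manip, imaging, monitor
import numpy as np,cv2
from scipy.spatial.transform import Rotation as R
def ray(n,uv):
    c=imaging.get_calibration(n); f=192/np.tan(np.radians(c['vfov']/2)); u,v=uv
    d=R.from_quat(c['attitude']).apply([(u-c['cx'])/f,(v-c['cy'])/f,1]); return c['eye'],d/np.linalg.norm(d)
def plane(n,uv,z):
    e,d=ray(n,uv); return e+d*(z-e[2])/d[2]
def proj(n,p):
    c=imaging.get_calibration(n); f=192/np.tan(np.radians(c['vfov']/2))
    q=R.from_quat(c['attitude']).inv().apply(np.array(p)-c['eye']); return np.array([c['cx']+f*q[0]/q[2],c['cy']+f*q[1]/q[2]])
def tri(a,b):
    (e1,d1),(e2,d2)=ray("top",a),ray("side",b)
    s=np.linalg.lstsq(np.c_[d1,-d2],e2-e1,rcond=None)[0]; p,q=e1+s[0]*d1,e2+s[1]*d2
    return (p+q)/2,np.linalg.norm(p-q)
def down(psi):  # tool down, finger axis (y) along world yaw psi (direction of closing)
    y=np.array([np.cos(psi),np.sin(psi),0]); z=np.array([0,0,-1.]); x=np.cross(y,z)
    return R.from_matrix(np.c_[x,y,z]).as_quat()
E
python3 - <<'E'
from h import *
t=cv2.cvtColor(cv2.imread("pics/top0.png"),cv2.COLOR_BGR2GRAY).astype(float)
H=[]
for x,y in[(98,97),(211,124),(604,219),(719,247)]:
    u0,v0=int(265+x/5),int(205+y/5); w=t[v0-3:v0+4,u0-3:u0+4]; w=np.clip(np.median(w)-12-w,0,None)
    vv,uu=np.mgrid[v0-3:v0+4,u0-3:u0+4]; uv=((uu*w).sum()/w.sum(),(vv*w).sum()/w.sum()); p=plane("top",uv,.054); H.append(p); print(uv,p)
H=np.array(H);d=H[0]-H[3];print("mid",(H[0]+H[3])/2,(H[1]+H[2])/2,np.linalg.norm(d),np.linalg.norm(H[1]-H[2]),"yaw",np.degrees(np.arctan2(-d[0],d[1])))
print(plane("top",(159.2,214.2),.123),plane("side",(296.5,245.8),.123),tri((159.2,214.2),(296.5,245.8)))
# gauge yaw from top dark edge at foot/lug: lug upper edge
print(plane("top",(140+75/6,195+73/6),.123),plane("top",(140+150/6,195+92/6),.123))
print(plane("top",(140+283/6,195+133/6),.0),plane("top",(140+276/6,195+190/6),.0))
E
```

```text
(np.float64(284.1639344262295), np.float64(223.9016393442623)) [0.50687625 0.0313458  0.054     ]
(np.float64(306.76254180602007), np.float64(229.49498327759198)) [ 0.49392397 -0.02515694  0.054     ]
(np.float64(385.41317365269464), np.float64(248.47305389221557)) [ 0.45040088 -0.22027859  0.054     ]
(np.float64(408.4024390243902), np.float64(254.1951219512195)) [ 0.43734926 -0.27686123  0.054     ]
mid [ 0.47211275 -0.12275772  0.054     ] [ 0.47216243 -0.12271776  0.054     ] 0.31595185821331234 0.1999167776352232 yaw -12.712302129750649
[0.52292832 0.32780864 0.123     ] [0.51557504 0.32606842 0.123     ] (array([0.51921307, 0.32751838, 0.1242294 ]), np.float64(0.007321900852574531))
[0.53910214 0.34422177 0.123     ] [0.53218567 0.3146264  0.123     ]
[0.52149831 0.28430759 0.        ] [0.49645089 0.28648797 0.        ]
```

```bash
python3 - <<'E'
from h import *
rc=np.array([.4721,-.1227]);yr=np.radians(-12.7)
ry=np.array([-np.sin(yr),np.cos(yr)])
pl=rc+.02*ry; gr=rc-.152*ry; print("place",pl,"grip",gr)
for off in(0,180):
    for nm,p,a in(("pick",[.5195,.328,.093],-13),("place",[*pl,.147],-12.7),("rail",[*gr,.041],-12.7)):
        q=manip.solve_ik(p,down(np.radians(a+off))); print(nm,off,None if q is None else np.round(q,2))
    # inspection: gauge x (=+-tool y) toward camera
    eye=imaging.get_calibration("side")["eye"]
    for P in([.45,.5,.35],[.45,.5,.45],[.4,.6,.4],[.35,.5,.45]):
        for tilt in(0,15,30):
            v=eye-np.array(P);az=np.arctan2(v[1],v[0])
            r=(R.from_euler('z',az)*R.from_euler('y',-np.radians(tilt))*R.from_quat(down(np.radians(off))))
            q=manip.solve_ik(P,r.as_quat())
            if q is not None: print("insp",off,P,tilt,round(np.degrees(np.arctan2(v[2]+.04,np.hypot(*v[:2]))),1),np.round(q,2))
E
```

```text
place [ 0.47649692 -0.10318931] grip [ 0.43868338 -0.27098125]
pick 0 [-0.55  0.56 -0.08  1.76  0.06  0.83 -0.88]
place 0 [ 0.01  0.29  0.17  2.04 -0.07  0.82 -0.  ]
rail 0 [-0.09  0.63  0.75  2.04 -0.66  0.72  0.86]
insp 0 [0.45, 0.5, 0.35] 0 31.8 [-0.57  0.47 -0.47  1.33  0.21  1.4   0.45]
insp 0 [0.45, 0.5, 0.35] 15 31.8 [-0.39  0.33 -0.51  1.54  0.01  1.09  0.61]
insp 0 [0.45, 0.5, 0.35] 30 31.8 [-0.28  0.23 -0.48  1.74 -0.33  0.83  0.93]
insp 0 [0.45, 0.5, 0.45] 0 24.3 [-0.58  0.45 -0.48  1.14  0.2   1.6   0.46]
insp 0 [0.45, 0.5, 0.45] 15 24.3 [-0.4   0.3  -0.51  1.37 -0.    1.29  0.6 ]
insp 0 [0.45, 0.5, 0.45] 30 24.3 [-0.32  0.17 -0.42  1.59 -0.33  1.03  0.87]
insp 0 [0.4, 0.6, 0.4] 0 32.3 [-0.77  0.55 -0.45  1.09  0.23  1.55  0.2 ]
insp 0 [0.4, 0.6, 0.4] 15 32.3 [-0.62  0.38 -0.5   1.37  0.11  1.18  0.27]
insp 0 [0.4, 0.6, 0.4] 30 32.3 [-0.47  0.24 -0.53  1.62 -0.11  0.83  0.46]
insp 0 [0.35, 0.5, 0.45] 0 23.7 [-0.65  0.31 -0.48  1.32  0.14  1.54  0.2 ]
insp 0 [0.35, 0.5, 0.45] 15 23.7 [-0.52  0.13 -0.48  1.55 -0.02  1.22  0.33]
insp 0 [0.35, 0.5, 0.45] 30 23.7 [-0.51 -0.03 
[... 428 characters left out ...]
nsp 180 [0.45, 0.5, 0.45] 0 24.3 [-0.97  0.41  0.15  1.16 -0.06  1.58 -2.5 ]
insp 180 [0.45, 0.5, 0.45] 15 24.3 [-0.84  0.26  0.07  1.39 -0.19  1.3  -2.41]
insp 180 [0.45, 0.5, 0.45] 30 24.3 [-0.64  0.15 -0.05  1.6  -0.41  1.05 -2.21]
insp 180 [0.4, 0.6, 0.4] 0 32.3 [-1.63  0.83  1.35  1.13 -0.82  1.72 -2.31]
insp 180 [0.4, 0.6, 0.4] 15 32.3 [-1.77  0.66  1.36  1.41 -0.85  1.41 -2.22]
insp 180 [0.4, 0.6, 0.4] 30 32.3 [-0.91  0.2  -0.    1.64 -0.3   0.84 -2.54]
insp 180 [0.35, 0.5, 0.45] 0 23.7 [-1.83  0.56  1.36  1.36 -0.55  1.64 -2.38]
insp 180 [0.35, 0.5, 0.45] 15 23.7 [-1.93  0.18  1.15  1.59 -0.31  1.25 -2.57]
insp 180 [0.35, 0.5, 0.45] 30 23.7 [ 0.75 -0.12 -1.48  1.76 -0.47  0.97 -2.4 ]
```

```bash
python3 - <<'E'
from h import *
o=down(np.radians(-13)); p=np.array([.5195,.328,.093])
manip.move_pose(p+[0,0,.11],o); manip.servo_line(p,vel=.15); manip.close(25)
print(monitor.current_finger_gap(),monitor.current_force(),monitor.current_clock())
manip.servo_line(p+[0,0,.15],vel=.2)
P=np.array([.4,.6,.4]);v=imaging.get_calibration("side")["eye"]-P;az=np.arctan2(v[1],v[0])
r=R.from_euler('z',az)*R.from_euler('y',-np.radians(25))*R.from_quat(down(0))
manip.move_pose(P,r.as_quat()); manip.sleep(.8)
im=imaging.get_image("side"); cv2.imwrite("pics/insp.png",im[:,:,::-1])
# expected dial centre
T=monitor.current_tool_pos();q=R.from_quat(monitor.current_tcp_rot())
c=T+q.apply([0,.011,.093-.052]); uv=proj("side",c); print(uv,monitor.current_finger_gap(),monitor.current_clock())
u,w=uv.astype(int); cr=im[max(w-50,0):w+50,max(u-60,0):u+60,::-1]
cv2.imwrite("pics/c2.png",cv2.resize(cr,None,fx=6,fy=6,interpolation=cv2.INTER_CUBIC)); print(u-60,w-50,cr.shape)
E
```

```text
0.021890591140083578 [-0.69142975 -0.11655818 -0.26026151] 3.45
[390.6537939  231.71020122] 0.021856851828922462 6.45
330 181 (100, 120, 3)
```

View pics/c2.png

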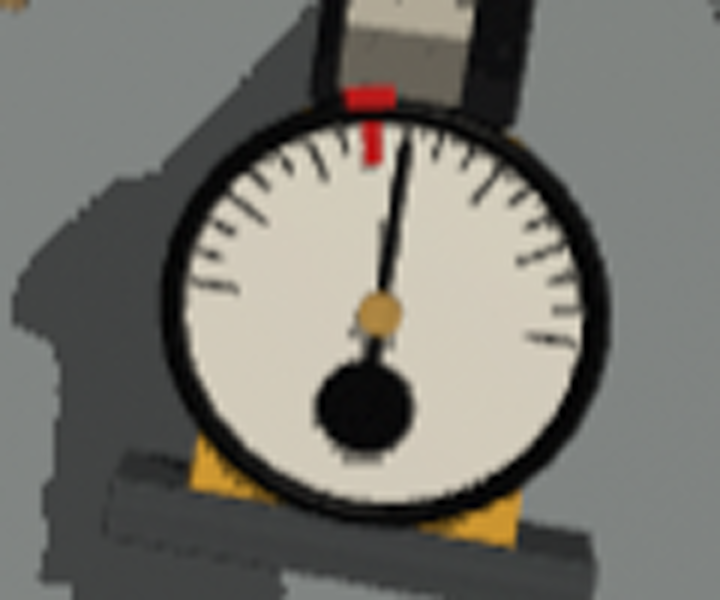

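The dial is clearly visible. In the crop its centre is at (380,313), the pointer tip at (405,140) and the red mark tip at (373,160), with the mark to the pointer's left. I'll work out the angles on the dial plane by ray casting.

```bash
python3 - <<'E'
from h import *
im=cv2.imread("pics/insp.png")[181:281,330:450].astype(int)
b,g,r=im[...,0],im[...,1],im[...,2]
T=monitor.current_tool_pos();q=R.from_quat(monitor.current_tcp_rot())
def dial(uv): # (right-as-seen=+gauge y, up) in dial plane
    e,d=ray("side",uv); n=q.apply([0,1,0]); c=T+q.apply([0,.011,.041])
    X=e+d*((c-e)@n)/(d@n); l=q.inv().apply(X-c); return np.array([l[0],-l[2]])
# tool x -> gauge y?  tool y=gx, tool z=-gz ; gy = gz x gx = -(tz x ty)= tx
def px(m): vv,uu=np.nonzero(m); return np.c_[uu+330,vv+181]
V,U=np.mgrid[0:100,0:120]
hub=px((r-b>50)&(np.hypot(U-63,V-52)<6)); C=np.mean([dial(p) for p in hub],0)
red=px((r>150)&(g<90)); M=np.array([dial(p) for p in red])-C
inner=M[np.hypot(*M.T)<.037]
blk=px((r<70)&(np.hypot(U-63,V-52)<27)&(V<48)); K=np.array([dial(p) for p in blk])-C
ang=lambda A:-np.arctan2(A[:,0],A[:,1])
print("C",C,len(hub),"mark",np.mean(ang(M)),np.mean(ang(inner)),len(M),len(inner),"pointer",np.mean(ang(K)),len(K),np.hypot(*K.T).max())
print("check", np.round(C,4), "tool lean (gauge y z-comp)",q.apply([1,0,0])[2])
for n,uv in(("L",(215,288)),("R",(555,338)),("tip",(405,140)),("mk",(373,160))): print(n,dial((330+uv[0]/6-.4,181+uv[1]/6-.4))-C)
E
```

```text
C [ 0.00272441 -0.00093132] 46 mark 0.18656934803665834 0.18770737333285725 45 20 pointer 0.027979482939509814 40 0.02988381289753031
check [ 0.0027 -0.0009] tool lean (gauge y z-comp) -5.468366930032331e-05
L [-0.03085671 -0.00019268]
R [0.03147455 0.00079184]
tip [-0.0003414   0.03333699]
mk [-0.00552313  0.02871411]
```

```bash
python3 - <<'E'
from h import *
o=down(np.radians(-12.7)); x,y=.4765,-.1032
manip.move_pose([.5,.2,.32],o); manip.move_pose([x,y,.20],o)
manip.servo_line([x,y,.172],vel=.15); manip.sleep(.3); f0=monitor.current_force(); print(f0)
for z in(.164,.159,.155,.152,.150,.1485,.147,.146,.145):
    manip.servo_line([x,y,z],vel=.06); manip.sleep(.1); f=monitor.current_force()-f0; print(z,np.round(f,2),monitor.current_tool_pos()[2])
    if np.linalg.norm(f)>2: break
im=imaging.get_image("top"); cv2.imwrite("pics/t3.png",im[:,:,::-1]); s=imaging.get_image("side"); cv2.imwrite("pics/s3.png",s[:,:,::-1]); print(monitor.current_clock())
a=cv2.resize(im[195:275,265:425,::-1],(640,320),interpolation=cv2.INTER_CUBIC);b=cv2.resize(s[135:235,260:360,::-1],(280,280),interpolation=cv2.INTER_CUBIC)
O=np.zeros((600,640,3),np.uint8);O[:320]=a;O[320:,:280]=b;cv2.imwrite("pics/c3.png",O)
E
```

```text
[ 0.4316382   0.10490036 -2.39826056]
0.164 [0.04 0.45 0.26] 0.16384006566671605
0.159 [-0.17  0.48  0.34] 0.15890583262312644
0.155 [-1.03  0.04 -0.65] 0.1549417425108129
0.152 [-0.35 -0.59  0.64] 0.15195324859425535
0.15 [-0.83 -0.38 -0.49] 0.149978650936453
0.1485 [-0.76  0.12 -0.28] 0.1484842807435116
0.147 [-0.87 -0.01  0.02] 0.1469533510103894
0.146 [-2.5   0.73  7.51] 0.14674640469258618
12.7833
```

View pics/c3.png

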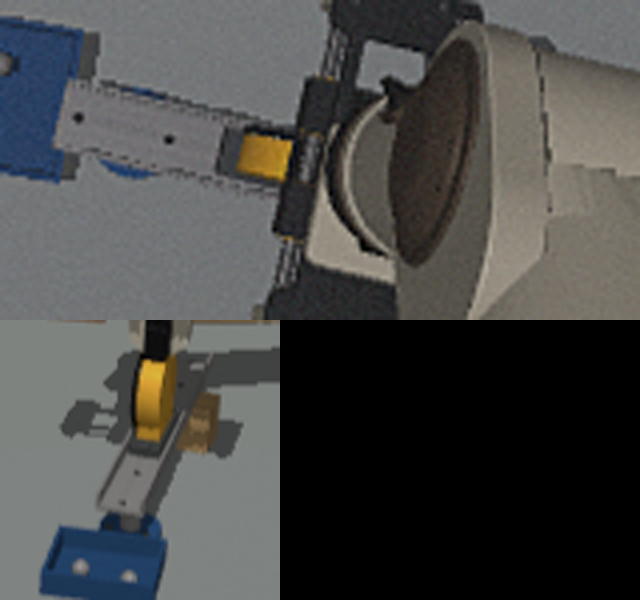

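The foot is down on the channel floor: contact came at TCP z 0.1468, as expected, and the foot is inside the channel at crop (232,152). Next I'll release, back off straight up and check.

```bash
python3 - <<'E'
from h import *
x,y=.4765,-.1032
manip.servo_line([x,y,.147],vel=.05); manip.open(); manip.sleep(.2); manip.servo_line([x,y,.27],vel=.2)
o=down(np.radians(-12.7)); manip.move_pose([.4387,-.271,.24],o); manip.sleep(.2)
print(monitor.current_clock())
im=imaging.get_image("top"); s=imaging.get_image("side")
cv2.imwrite("pics/t4.png",im[:,:,::-1]);cv2.imwrite("pics/s4.png",s[:,:,::-1])
a=cv2.resize(im[195:275,265:425,::-1],(800,400),interpolation=cv2.INTER_CUBIC);b=cv2.resize(s[135:235,260:360,::-1],(200,200),interpolation=cv2.INTER_CUBIC)
O=np.zeros((600,800,3),np.uint8);O[:400]=a;O[400:,:200]=b;cv2.imwrite("pics/c4.png",O)
E
```

```text
16.125
```

View pics/c4.png

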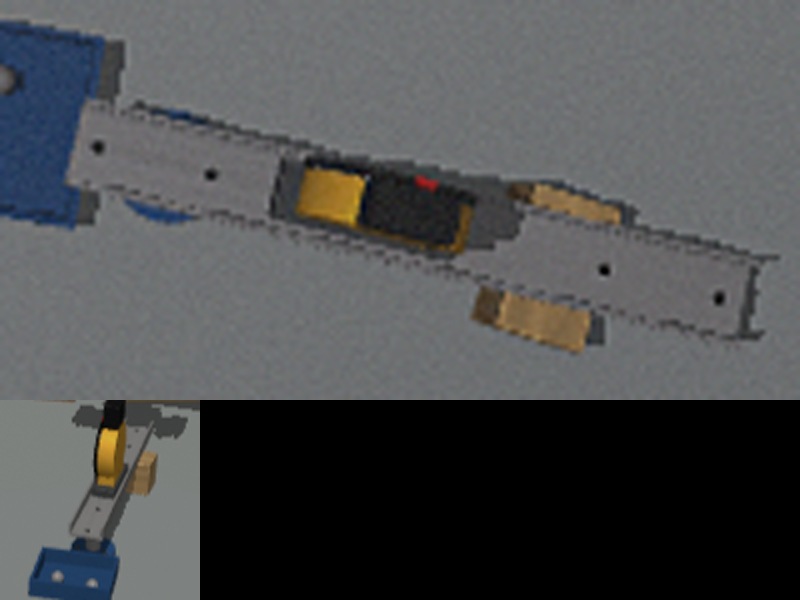

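The gauge stands upright in the channel, its foot from crop x 275 to about 520. The rail holes haven't moved, e.g. (98,147) and (719,297). The arm is missing from this picture, so I'll check its pose.

```bash
python3 - <<'E'
from h import *
print(monitor.current_tool_pos(),monitor.current_q(),monitor.current_finger_gap(),monitor.current_clock())
im=imaging.get_image("top"); print(np.abs(im.astype(int)-cv2.imread("pics/t4.png")[:,:,::-1]).mean()); cv2.imwrite("pics/t5.png",im[:,:,::-1])
E
```

```text
[ 0.4393987  -0.26983942  0.24011267] [ 0.21171966  0.21972813  0.33154937  1.89185932 -0.08263264  1.04289911
  0.35826028] 0.09216415928621424 16.225
3.066618177625868
```

View pics/t5.png

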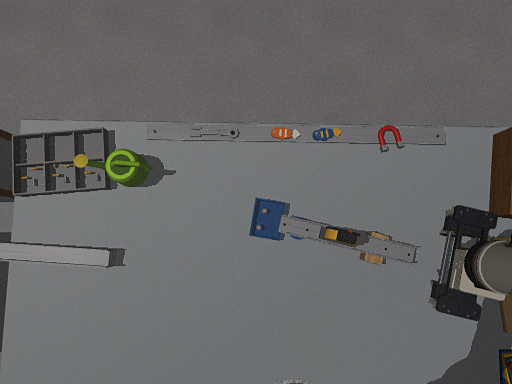

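```bash
python3 - <<'E'
from h import *
yr=np.radians(-12.7); rx=np.array([np.cos(yr),np.sin(yr),0]); ry=np.array([-np.sin(yr),np.cos(yr),0]); ez=np.array([0,0,1.])
rc=np.array([.4721,-.1227,0]); C=rc+.119*ry+.034*ez
def pose(th,lift=0):
    t=np.cos(th)*ry-np.sin(th)*ez; n=np.sin(th)*ry+np.cos(th)*ez
    g=C+.026*n-(.271+.016*th)*t+lift*ez
    return g-.0188*n,(R.from_rotvec(-th*rx)*R.from_quat(down(yr))).as_quat()
TH=.174
print([pose(0)[0],pose(TH)[0]],manip.solve_ik(*pose(TH)))
p,o=pose(0); manip.servo_line(p,ori=o,vel=.15); manip.sleep(.2); f0=monitor.current_force(); manip.close(20)
print(monitor.current_finger_gap(),monitor.current_gripper_force(),f0,monitor.current_force(),monitor.current_tool_pos(),monitor.current_clock())
if monitor.current_finger_gap()<.04: raise SystemExit
for k in np.linspace(0,TH,6)[1:]:
    p,o=pose(k); manip.servo_line(p,ori=o,vel=.04); print(round(k,3),np.round(monitor.current_force()-f0,2))
manip.sleep(1)
T=monitor.current_tool_pos();q=R.from_quat(monitor.current_tcp_rot())
print(T-p,(R.from_quat(o).inv()*q).as_rotvec(),np.round(monitor.current_force()-f0,2),monitor.current_wrist_torque(),monitor.current_finger_gap(),monitor.current_clock())
im=imaging.get_image("top"); s=imaging.get_image("side")
cv2.imwrite("pics/t6.png",im[:,:,::-1]);cv2.imwrite("pics/s6.png",s[:,:,::-1])
a=cv2.resize(im[195:275,265:425,::-1],(600,300),interpolation=cv2.INTER_CUBIC);b=cv2.resize(s[135:235,260:360,::-1],(300,300),interpolation=cv2.INTER_CUBIC)
O=np.zeros((600,600,3),np.uint8);O[:300]=a;O[300:,:300]=b;cv2.imwrite("pics/c6.png",O)
E
```

```text
[array([ 0.43868338, -0.27098125,  0.0412    ]), array([ 0.43925423, -0.26844819,  0.08848968])] [0.09645662 0.42217316 0.33415322 2.06032378 0.06018653 0.64955785
 0.13200308]
0.043542078370697984 19.9994158744812 [-0.07427964  0.08827886  0.36817291] [-0.08077675  0.33762678  0.19447206] [ 0.43852528 -0.27095476  0.0411509 ] 18.7583
0.035 [ 0.32  0.49 -2.83]
0.07 [-0.09  0.19 -2.36]
0.104 [ 0.83  0.31 -2.02]
0.139 [ 0.4   1.19 -2.49]
0.174 [ 0.32  0.26 -2.75]
[-9.56766048e-06  8.84845973e-05 -2.96187955e-05] [ 7.30644574e-05  3.94933239e-05 -1.90789601e-04] [-0.08  1.92 -2.83] [ 0.50217019 -0.04068776  0.02853175] 0.04390110103693875 21.6917
```

View pics/c6.png

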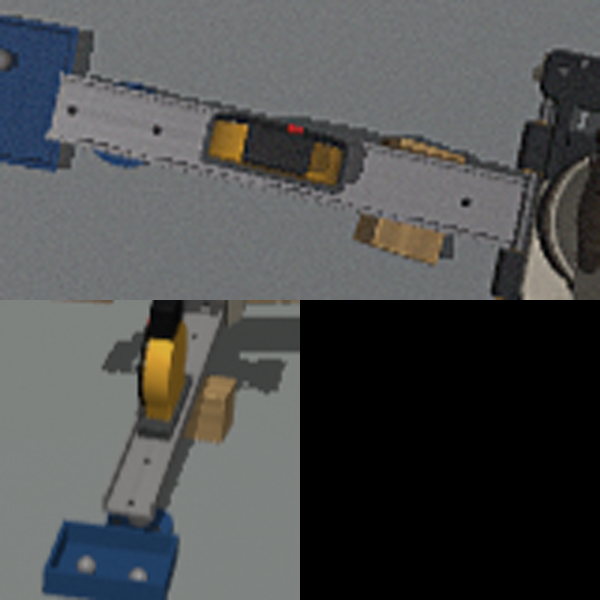

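The rail is raised clear of the offcut, with the gauge upright in it, and the measured 2.8 N load matches a rail resting freely on the post. Holes show at top crop (72,110), (156,130) and (465,201), and at side crop (130,503), (147,461) and (195,335). I'll triangulate these to check the tilt.

```bash
python3 - <<'E'
from h import *
def ref(n,u,v):
    g=cv2.cvtColor(cv2.imread(f"pics/{n[0]}6.png"),cv2.COLOR_BGR2GRAY).astype(float); u0,v0=int(round(u)),int(round(v))
    w=g[v0-2:v0+3,u0-2:u0+3]; w=np.clip(np.median(w)-12-w,0,None); V,U=np.mgrid[v0-2:v0+3,u0-2:u0+3]
    return ((U*w).sum()/w.sum(),(V*w).sum()/w.sum())
P=[]
for a,b in(((72,110),(130,203)),((156,130),(147,161)),((465,201),(195,35))):
    A=ref("top",265+a[0]/3.75-.4,195+a[1]/3.75-.4);B=ref("side",260+b[0]/3-.3,135+b[1]/3-.3); p,e=tri(A,B);P.append(p);print(A,B,p,e)
P=np.array(P)
for i in(0,1):
    d=P[2]-P[i];print("tilt",np.arctan2(d[2],np.hypot(*d[:2])),np.linalg.norm(d))
E
```

```text
(np.float64(283.74598930481284), np.float64(223.95989304812835)) (np.float64(303.2258064516129), np.float64(202.2516129032258)) [0.50661551 0.03194756 0.04701466] 0.0005125058264246666
(np.float64(306.37784090909093), np.float64(229.25)) (np.float64(308.4453781512605), np.float64(188.3781512605042)) [ 0.49437479 -0.02383489  0.05697302] 0.0002205840922289685
(np.float64(388.74238227146816), np.float64(248.5180055401662)) (np.float64(324.3333333333333), np.float64(146.64583333333334)) [ 0.45178339 -0.21614086  0.0919772 ] 0.0001256533534408359
tilt 0.17515181254988843 0.25802335631082335
tilt 0.17588059078411697 0.20005225789172562
```

The triangulated tilt is 0.175 rad, against a measured mark of about 0.175.

```bash
python3 -c "
from bench import manip, imaging, monitor
print(manip.hand_in(),monitor.current_clock())"
```

```text
the job is handed in; nothing more can be done
the job is handed in; nothing more can be done
```

I handed the job in with the rail held on the post at a triangulated tilt of 0.175 rad, against a red mark I read at about 0.175; the pointer itself could not be seen in the final pose, and the hand-in returned no verdict.

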